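# Hold a rebated rail in the corner of a fence and stop block

## Task

Pick up the short rebated MDF rail from the bench and lay it flat on the plywood jig, its stepped side away from the fence, so that its tall back is flush against the fence and one end is tight against the square stop block (not the round dog). Then hold it there for pinning with one firm diagonal push of the fingertips into the step, pressing it down on the bed and against the fence at the same time, and finish while still pushing: do not let go or back off. Leave the other things on the bench where they are.

Things in the scene. Friction and masses are not known exactly. Their poses are not given: they have to be found in the camera images.
- rail_centre (a point): the workpiece, a loose MDF rail, about 0.17 kg: centre of its envelope, 54 (its x) x 140 (y) x 45 mm tall, 22.5 mm above its underside. L-shaped section: the +x part (x +3 to +27 mm) is 45 mm tall with a flat +x back; the -x part (x -27 to +3 mm) is a ledge 18 mm high. The step's upright shoulder faces -x
- rail: the same rail; origin at the centre of the envelope's underside, same axes. It starts lying on the bench right of the jig, upright as described, with the ledge roughly towards the robot (within 45 degrees)
- rail_ledge (a point): point on top of the rail's ledge, half-way along its length, 15 mm from the shoulder (rail x -12 mm) and 18 mm above its underside
- jig: fixed plywood bed of the jig, 200 (x) x 340 (y) x 18 mm; origin at the centre of its underside, on the bench; its top is 18 mm above that. The fence lies along its +x side, its x axis points to the fence. Bed, fence and stop are waxed: wood slides on them with friction about 0.3
- fence: fixed wooden fence on the bed, 64 (x) x 340 (y) x 50 mm tall; origin at the centre of its underside, on top of the bed; the rail goes against its -x face, 32 mm from the origin; same axes as the bed
- stop: fixed square-edged wooden stop block on the bed, touching the fence, 90 (x) x 50 (y) x 40 mm tall; origin at the centre of its underside, on top of the bed; axes as the bed's. It stands near one end of the bed, either end; the rail's end goes against its face towards the middle of the bed, 25 mm from the origin along y
- dog: fixed round wooden bench dog on the bed near the end opposite the stop block, 22 mm across, 40 mm tall; not used; origin at the centre of its underside
- plain_offcut: bystander: plain MDF slab 45 x 150 x 20 mm with no step, lying on the bench
- sanding_block: bystander: cork sanding block 110 x 60 x 35 mm
- screwdriver: bystander: screwdriver lying on the bench
- tape: bystander: tape measure 65 x 35 x 60 mm
- glue: bystander: glue bottle, 60 mm across, 170 mm tall
- mdf_ring: bystander: flat MDF ring, 120 mm across, 22 mm thick
- clamp: bystander: steel bar clamp 300 mm long, lying on the bench
Things that resemble listed ones, but are neither listed nor needed, are in the scene too. Leave any orange look-alike of the rail alone.

How it is judged:
On the way:
1. the rail lies flat on the bed of the jig (angle between rail's own z axis and vertical below 0.05 rad and z of rail_centre in the frame of jig between 0.0375 and 0.0435 m and contact force between rail and jig above 0.4 N), for 0.1 s.
At the end, for the whole second after the job is handed in: Rail flat on the bed, step away from the fence, back within 3 mm of the fence and 0.03 rad of parallel, one end within 3.5 mm of the stop block, at rest, and the fingers pressing it with over 6 N on the bed and over 4 N on the fence together, through the last second (angle between rail's own z axis and vertical below 0.05 rad and z of rail_centre in the frame of jig between 0.0375 and 0.0435 m and y of rail_centre in the frame of jig between -0.06 and 0.06 m and y of rail_centre in the frame of stop between -0.0985 and 0.0985 m and x of rail_centre in the frame of fence between -0.062 and -0.055 m and x of rail_ledge in the frame of fence below -0.066 m and angle between the y axis of rail and the y axis of fence, either way round below 0.03 rad and contact force between rail and jig above 6 N and contact force between rail and fence above 4 N and contact force between rail and the fingers above 4 N and linear speed of rail below 0.01 m/s); the arm keeps its last pose, push and grip.
It fails at once if a bystander is moved more than 30 mm (distance of any of plain_offcut, sanding_block, screwdriver, tape, glue, mdf_ring, clamp from where it was at the start of the episode above 0.03 m).
It also fails if it takes over 51 s, if anything falls off the work surface, if the arm or the gripper's body presses on something with over 40 N, if the wrist force passes 120 N, or if a joint passes its speed limit or range.

## Robot

A 7-joint arm with a two-finger parallel gripper is mounted at the origin on the work surface. World frame = base frame: x ahead of the robot, y to its left, z up, the work surface at z = 0. Lengths are in m, angles in rad, forces in N, time in s.
With the tool pointing down it reaches from about 0.425 to 0.8 m from the base axis. Payload 8.3 kg.
Tool frame: the origin (TCP) lies between the finger pads; the fingertips stand 17 mm ahead of it and the grasp point (between the pads) lies 2 mm behind it (robot.nose_length is the z of the fingertips in the tool frame, in m); z points along the fingers, y is the line along which they close (so a half turn about z gives the same grasp; the last joint's range is limited). The gripper opens to 85 mm and grips with 20 to 120 N. Pads are 22 mm wide; open, the fingers measure 114 mm over their backs; the gripper's body (76 mm by 85 mm) begins 54 mm behind the grasp point. The pads swing forward as they close: fully open they stand 13 mm farther back than shut.
Start: joints at [1.123, 0.383, 0.016, 1.37, -0.006, 1.388, -0.046], TCP at [0.235, -0.579, 0.248] pointing down, gripper open.
Joint ranges: [-2.95, 2.95], [-0.25, 2.06], [-1.52, 1.56], [0.18, 2.33], [-1.44, 4.58], [0.02, 2.06], [-3.01, 3.01]. Speed limits (rad/s): [2.39, 2.39, 3.01, 3.01, 3.14, 3.14, 3.14].

## Interface

Orientations are given as a unit quaternion [x, y, z, w].
In Python, from rig import robot, viewer gives the robot as it stands. The module is installed in compiled form; this text tells all that it offers.
- The arm moves only by the tool apply_moves, never from a script. Its argument "steps" is a list of rows, each a list of 4 numbers: the shift along the tool's x, y, z in mm, then the turn about the tool's z in rad. A call has 1 to 20 rows; each row is the pose to reach, as a shift and turn from the pose commanded when the call began, along the tool's axes at that moment; what a row does not reach only later rows make up. A row lasts 1/10 s, in which the tool goes at most 50 mm and 8.59 degrees, less where a joint would pass 70% of its speed; a pose out of reach is approached as far as the arm can. A call with a gripper value outside its range is refused whole. "hand" is the closure, from 0 (fully open) to 1 (shut), set as the call begins (left out, the last holds). The fingers move at their own pace and stop on an object; the grip force is fixed at half the most. Time passes only in rows, so rows that repeat a pose let the fingers close. It gives the time, the measured TCP pose, the force, the opening and the grip force at its end, in the units of the state.
- robot.get_state(): the state, without advancing time (a new reading comes with each control period).
- viewer.grab_frame(name): name is "scene" or "top" or "wrist"; returns the picture (480x640x3 uint8, red, green, blue); there is no depth.
- viewer.camera_params(name): a dict with "intrinsics" (3x3 intrinsics, pixels), "extrinsics" (4x4, takes a point from world to camera coordinates); the wrist camera has in their place "hand_eye" (4x4, takes a point from camera to tool coordinates, whose origin is the TCP and whose axes are the flange's). Camera axes: x right, y down, z forward; pixel columns grow to the right and rows downward; lengths in m; the calibration is good to about 2 mm. A picture is of the moment at which its call begins: read the wrist's pose just before it. camera_params takes no time and is no camera call.
- robot.job_done(): hands the job in; it is judged then, once.
The state is a dict: "clock": time; "joint_pos": joint angles; "joint_vel": joint speeds; "joint_torque": joint torques, N m; "tcp_pos": TCP position; "tcp_rot": TCP orientation; "contact_force": force on the tool from outside, world axes, zero at the start; "ft_torque": the same for the moment, N m; "width": opening from 0.0 (shut) to 1.0 (fully open); "gripper_force": force on a finger pad.
Only numpy, scipy, OpenCV 4.12 (cv2) and the standard library are available. Lean on these libraries where they do the work, as an engineer would, in place of code of your own. Each camera call takes 0.05 s, during which the arm holds its last target. There are 200 camera calls.

## Working session

There is one attempt and no reset: what is moved stays moved. The work goes in short steps, Python scripts to look and compute and a tool call to move; the robot and the scene stay as the last step left them, time stands still between calls to the robot, and variables do not carry over. Pictures are saved under pics/ and viewed, at most 10 in all, crops included, and the job is handed in when it is done.

Besides the shell and the picture viewer there is one more tool, called after "Emit:" by a JSON object that holds its "fn" and its "kwargs". apply_moves: Moves the arm, as the interface text tells. Its arguments: {"type":"object","properties":{"steps":{"type":"array","items":{"type":"array","items":{"type":"number"}}},"hand":{"type":"number"}},"required":["steps"]}

```bash
mkdir -p pics; cat > h.py <<'E'
import numpy as np, cv2
from rig import robot, viewer
from scipy.spatial.transform import Rotation as R
def ray(name,uv,T=None):
    p=viewer.camera_params(name); K=np.array(p["intrinsics"])
    d=np.linalg.inv(K)@np.array([uv[0],uv[1],1.])
    if name=="wrist":
        H=np.array(p["hand_eye"]); A=T@H
    else: A=np.linalg.inv(np.array(p["extrinsics"]))
    return A[:3,3],A[:3,:3]@d
def onz(name,uv,z,T=None):
    o,d=ray(name,uv,T); return o+d*(z-o[2])/d[2]
def tcp():
    s=robot.get_state(); T=np.eye(4); T[:3,:3]=R.from_quat(s["tcp_rot"]).as_matrix(); T[:3,3]=s["tcp_pos"]; return T
def save(name,fn):
    im=viewer.grab_frame(name); cv2.imwrite("pics/"+fn,im[:,:,::-1]); return im
E
python3 - <<'E'
from h import *
save("top","top0.png"); save("scene","scene0.png")
s=robot.get_state(); print(s["clock"],s["tcp_pos"],s["tcp_rot"],tcp().round(3).tolist(), robot.nose_length)
for n in("top","scene"): print(ray(n,(320,240)))
E
```

```text
0.1 [ 0.23448069 -0.5788959   0.24736385] [ 9.81540341e-01  1.91253162e-01 -1.83128106e-04 -8.68218064e-04] [[0.927, 0.375, -0.001, 0.234], [0.375, -0.927, 0.002, -0.579], [-0.0, -0.002, -1.0, 0.247], [0.0, 0.0, 0.0, 1.0]] 0.017
(array([0.26385232, 0.0118686 , 1.45766806]), array([ 0.17845749, -0.0285207 , -0.98372501]))
(array([1.16778713, 0.33838187, 0.9727249 ]), array([-0.56645649, -0.24610426, -0.78708538]))
```

View pics/top0.png

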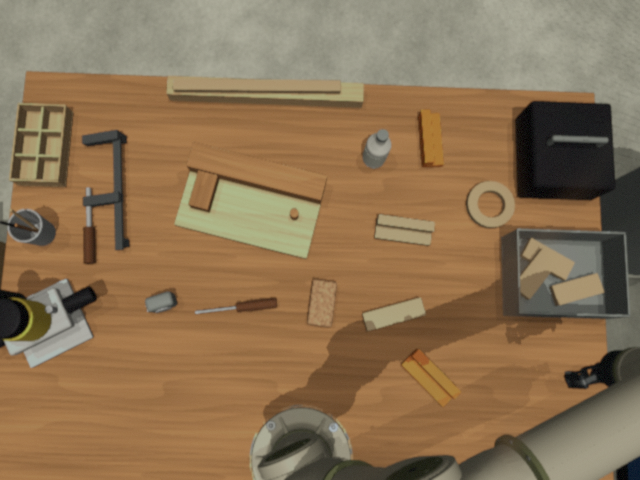

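View pics/scene0.png

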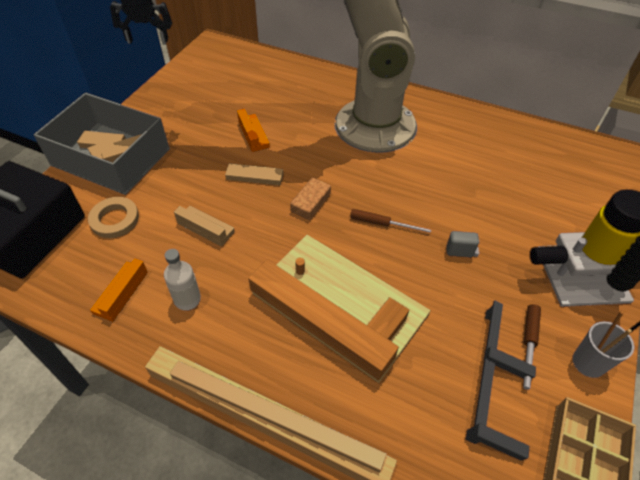

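The top view shows these candidates for the rail:
- MDF piece at (405,230), with a step line.
- Plain slab at (394,313), no step: the offcut.
- Orange look-alikes at (431,138) and (431,378).

The one at (405,230) fits: MDF-coloured, stepped, right of the jig. The stop is at (203,190), on the +y end; the dog is at (294,213).

I'll confirm it in an enlarged crop.

```bash
python3 - <<'E'
import cv2,numpy as np
a=cv2.imread("pics/top0.png")[130:270,165:445]; b=cv2.imread("pics/scene0.png")[190:260,160:250]
A=cv2.resize(a,(800,400),interpolation=cv2.INTER_CUBIC); B=cv2.resize(b,(257,200),interpolation=cv2.INTER_CUBIC)
c=np.zeros((600,800,3),np.uint8); c[:400]=A; c[400:,:257]=B; 
cv2.imwrite("pics/crop.png",c)
E
```

```text
(no output)
```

View pics/crop.png

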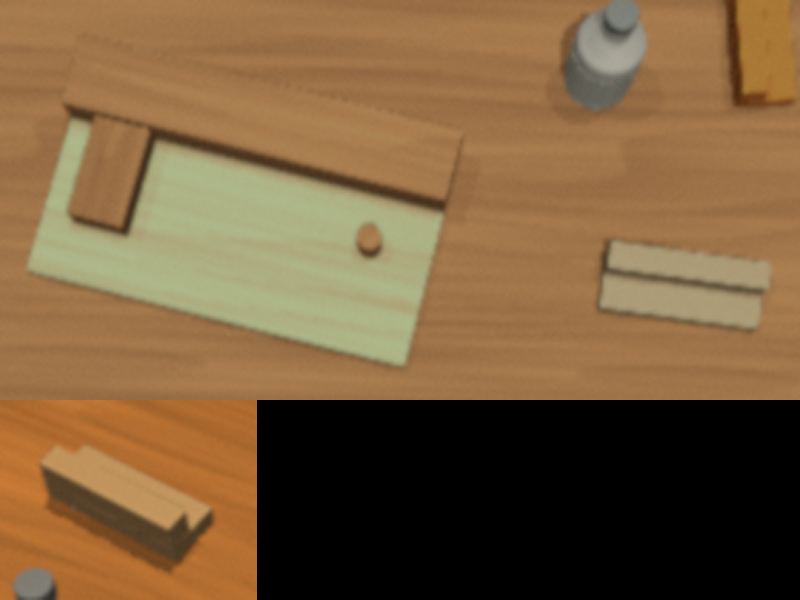

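The crop confirms it: the piece at full-frame (405,230) is an L-section with its tall part away from the robot and its ledge towards the robot. Next I'll measure the corners.

```bash
cat > m.py <<'E'
from h import *
f=lambda c:(165+c[0]/2.857-.3,130+c[1]/2.857-.3)
def P(c,z): return onz("top",f(c),z)[:2]
r=[P(c,.045) for c in[(609,241),(770,262),(766,290),(606,270)]]
L=[P(c,.018) for c in[(600,309),(757,328)]]
print("rail top",np.round(r,3).tolist(),"len",np.linalg.norm(r[1]-r[0]),np.linalg.norm(r[3]-r[0]))
ctr=np.mean(r,0); d=(r[0]-r[1]+r[3]-r[2]); print("tall centre",ctr,"yaw of y axis",np.degrees(np.arctan2(d[1],d[0])))
print("ledge",L)
b=[P(c,.018) for c in[(28,270),(406,365)]]; fe=[P(c,.068) for c in[(65,104),(445,205)]]; st=[P(c,.058) for c in[(152,130),(127,232)]]; dog=P((370,238),.058)
for n,q in(("bed",b),("fence",fe),("stop",st)):
    v=q[0]-q[1]; print(n,np.round(q,3).tolist(),np.linalg.norm(v),np.degrees(np.arctan2(v[1],v[0])))
n=(fe[0]-fe[1])/np.linalg.norm(fe[0]-fe[1]); nx=np.array([n[1],-n[0]]) # y axis, x axis
print("bed edge-fence dist (136)",(fe[0]-b[0])@nx,(fe[1]-b[1])@nx,"stop-face y rel fence end (dist)",[(s-fe[0])@n for s in st],"dog rel stop y, rel fence x",(dog-st[0])@n,(dog-fe[0])@nx)
print("dog",dog)
T=tcp()
print("rail ctr in tool mm", (T[:3,:3].T@(np.r_[ctr,.04]-T[:3,3])*1e3).round(1))
E
python3 m.py
```

```text
rail top [[0.59, -0.17], [0.576, -0.31], [0.551, -0.306], [0.564, -0.168]] len 0.14023963860943678 0.025736123113130685
tall centre [ 0.57022639 -0.23833451] yaw of y axis 84.48297212739922
ledge [array([ 0.53490934, -0.16628046]), array([ 0.52252   , -0.30402968])]
bed [[0.553, 0.333], [0.48, 0.002]] 0.3389498434418292 77.5598566745155
fence [[0.688, 0.3], [0.611, -0.027]] 0.3356892074062289 76.67420934597612
stop [[0.671, 0.226], [0.581, 0.242]] 0.09174865176532598 -10.21234172318197
bed edge-fence dist (136) 0.1392822574870419 0.13404316183595982 stop-face y rel fence end (dist) [np.float64(-0.07566088894687244), np.float64(-0.080644051465073)] dog rel stop y, rel fence x -0.20543079776303275 -0.04229071139709613
dog [0.58248128 0.03587486]
rail ctr in tool mm [ 439.1 -189.2  207.7]
```

Measured sizes match the given ones (140, 25 and 339 mm). Moving above the rail.

Emit:
{"fn": "apply_moves", "kwargs": {"steps": [[439,-189,0,-1.09],[439,-189,0,-1.09],[439,-189,0,-1.09],[439,-189,0,-1.09],[439,-189,0,-1.09],[439,-189,0,-1.09],[439,-189,0,-1.09],[439,-189,0,-1.09],[439,-189,0,-1.09],[439,-189,0,-1.09],[439,-189,60,-1.09],[439,-189,60,-1.09],[439,-189,60,-1.09],[439,-189,60,-1.09]], "hand": 0}}

```text
clock: 1.5
tcp_pos: [0.5703, -0.2406, 0.1895]
tcp_rot: [0.741, 0.672, -0.0, 0.0]
contact_force: [0.4, 0.2, 0.9]
width: 0.999
gripper_force: 0.0
```

```bash
python3 - <<'E'
from h import *
T=tcp(); np.save("T1.npy",T); save("wrist","w1.png"); print(T.round(3).tolist(),robot.get_state()["joint_pos"],robot.get_state()["clock"])
E
```

```text
[[0.098, 0.995, 0.0, 0.57], [0.995, -0.098, -0.001, -0.241], [-0.001, 0.0, -1.0, 0.189], [0.0, 0.0, 0.0, 1.0]] [ 0.61135281  0.42736529 -0.35979199  1.46098214  0.15352526  1.27873043
  0.13942104] 1.55
```

View pics/w1.png

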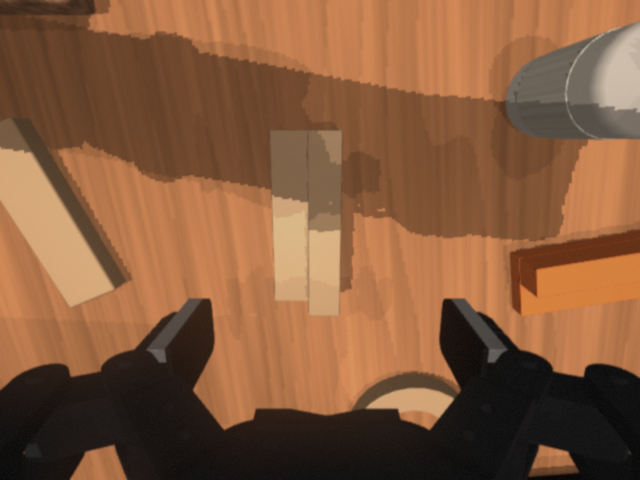

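The wrist view shows the rail with its ledge on the left. The tall strip's corners are (308,130), (342,130), (338,315) and (309,315), roughly square to the fingers.

```bash
python3 - <<'E'
from h import *
T=np.load("T1.npy")
r=np.array([onz("wrist",c,.045,T) for c in[(308,130),(342,130),(338,315),(309,315)]])
t=(r-T[:3,3])@T[:3,:3]*1e3
print(r.round(4).tolist());print(t.round(1).tolist(),t.mean(0).round(1))
for a,b in((3,0),(2,1)): v=t[b]-t[a]; print(np.linalg.norm(v),np.arctan2(v[1],v[0]))
E
```

```text
[[0.5645, -0.1709, 0.045], [0.5876, -0.1732, 0.045], [0.5723, -0.3111, 0.045], [0.5498, -0.3089, 0.045]]
[[68.9, -12.6, 144.5], [68.9, 10.6, 144.5], [-69.8, 8.8, 144.5], [-69.8, -13.8, 144.5]] [ -0.5  -1.7 144.5]
138.69230752974045 0.00845804564675704
138.69681010456213 0.012613049993389688
```

Emit:
{"fn": "apply_moves", "kwargs": {"steps": [[0,-2,40,0.01],[0,-2,80,0.01],[0,-2,110,0.01],[0,-2,130,0.01],[0,-2,147,0.01],[0,-2,147,0.01],[0,-2,147,0.01]]}}

```text
clock: 2.25
tcp_pos: [0.5694, -0.24, 0.043]
tcp_rot: [0.744, 0.668, 0.0, 0.001]
contact_force: [-0.8, -0.2, -0.4]
width: 0.997
gripper_force: 0.0
```

Emit:
{"fn": "apply_moves", "kwargs": {"steps": [[0,0,0,0],[0,0,0,0],[0,0,0,0],[0,0,0,0],[0,0,0,0],[0,0,0,0],[0,0,0,0],[0,0,0,0],[0,0,0,0],[0,0,0,0]], "hand": 1}}

```text
clock: 3.25
tcp_pos: [0.569, -0.2392, 0.0419]
tcp_rot: [0.744, 0.669, 0.0, 0.0]
contact_force: [-0.6, -0.4, 5.3]
width: 0.269
gripper_force: 60.1
```

Gripped: the opening is about 23 mm, which fits the 24 mm tall part. Lifting and carrying it over the jig.

Emit:
{"fn": "apply_moves", "kwargs": {"steps": [[0,0,-40,0],[0,0,-80,0],[0,0,-115,0],[40,0,-115,0],[85,0,-115,0.03],[130,0,-115,0.06],[175,0,-115,0.117],[220,-1,-115,0.117],[265,-1,-115,0.117],[310,-1,-115,0.117],[350,-1,-115,0.117],[380,-1,-115,0.117],[392,-1,-115,0.117],[392,-1,-115,0.117],[392,-1,-115,0.117],[392,-1,-115,0.117]]}}

```text
clock: 4.85
tcp_pos: [0.6094, 0.148, 0.156]
tcp_rot: [0.782, 0.623, -0.001, 0.0]
contact_force: [-0.3, -0.3, -1.1]
width: 0.268
gripper_force: 59.5
```

```bash
python3 - <<'E'
from h import *
s=robot.get_state(); T=tcp(); np.save("T2.npy",T); save("wrist","w2.png"); print(T.round(4).tolist(),s["joint_pos"],s["clock"],s["width"])
E
```

```text
[[0.2242, 0.9745, -0.0003, 0.6094], [0.9745, -0.2242, -0.0015, 0.148], [-0.0015, -0.0, -1.0, 0.156], [0.0, 0.0, 0.0, 1.0]] [ 0.04454035  0.48753617 -0.46504856  1.47462452  0.22582255  1.23339292
 -0.67496559] 4.85 0.26757622701747785
```

View pics/w2.png

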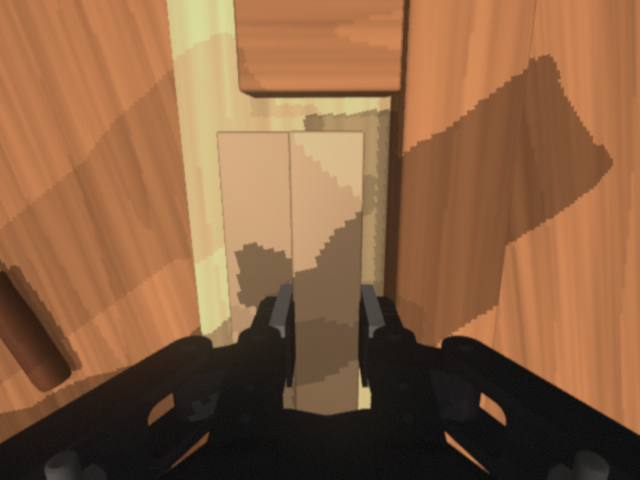

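The rail is held over the bed. The rail's end edge is at row 131 (columns 220–363) and the stop's top edge at row ~91 (columns 240–402). The fence's front top edge runs near column 403, and the sides look parallel. I'll fit these edges.

```bash
python3 - <<'E'
from h import *
T=np.load("T2.npy"); g=cv2.GaussianBlur(cv2.imread("pics/w2.png"),(3,3),0).astype(float).sum(2)
def tl(pts,z):
    q=np.array([(onz("wrist",c,z,T)-T[:3,3])@T[:3,:3]*1e3 for c in pts]); return q
def fit(q,ax): # ax: independent coord
    p=np.polyfit(q[:,ax],q[:,1-ax],1); r=np.abs(np.polyval(p,q[:,ax])-q[:,1-ax]); k=r<=np.median(r)*2.5+.1; return np.polyfit(q[k,ax],q[k,1-ax],1),r[k].max()
# fence: dark side -> brighter top going right ; stop: bright top -> dark going down
fp=[(392+np.argmax(np.diff(g[v,392:416]))+1,v) for v in range(100,150,3)]
sp=[(u,84+np.argmin(np.diff(g[84:98,u]))+1) for u in range(255,385,8)]
rp=[(u,122+np.argmax(np.abs(np.diff(g[122:140,u])))+1) for u in range(225,290,6)]
bp=[(355+np.argmax(np.abs(np.diff(g[v,355:372])))+1,v) for v in range(140,280,8)]
print(fp[::4],sp[::4],rp[::3],bp[::4])
zr=T[2,3]-.0419+.045
for n,p,z,ax in(("fence",fp,.068,0),("stop",sp,.058,1),("railend",rp,zr-.027,1),("railback",bp,zr,0)): print(n,fit(tl(p,z),ax),"at0")
E
```

```text
[(np.int64(405), 100), (np.int64(404), 112), (np.int64(404), 124), (np.int64(403), 136), (np.int64(403), 148)] [(255, np.int64(91)), (287, np.int64(91)), (319, np.int64(91)), (351, np.int64(91)), (383, np.int64(91))] [(225, np.int64(131)), (243, np.int64(131)), (261, np.int64(131)), (279, np.int64(131))] [(np.int64(363), 140), (np.int64(362), 172), (np.int64(362), 204), (np.int64(363), 236), (np.int64(362), 268)]
fence (array([-3.42054219e-03,  4.19394506e+01]), np.float64(0.2448439724130722)) at0
stop (array([-1.13903999e-03,  8.91194310e+01]), np.float64(4.263256414560601e-14)) at0
railend (array([-1.08981331e-03,  6.75586627e+01]), np.float64(2.842170943040401e-14)) at0
railback (array([-0.01853437, 12.64737475]), np.float64(0.34874269787401957)) at0
```

Emit:
{"fn": "apply_moves", "kwargs": {"steps": [[5,-8,30,0],[5,-8,60,0],[5,-8,80,0],[5,-8,90,0],[5,-8,93,0],[5,-8,95,0],[5,-8,96,0],[5,-8,96,0],[5,-8,96,0]]}}

```text
clock: 5.8
tcp_pos: [0.6028, 0.1576, 0.0612]
tcp_rot: [0.781, 0.624, 0.001, 0.0]
contact_force: [0.0, 0.6, -0.9]
width: 0.267
gripper_force: 59.5
```

Emit:
{"fn": "apply_moves", "kwargs": {"steps": [[3,0,0,0],[6,0,0,0],[9,0,0,0],[12,0,0,0],[13,0,0,0],[14,0,0,0],[14,0,0,0]]}}

```text
clock: 6.5
tcp_pos: [0.6053, 0.1707, 0.0602]
tcp_rot: [0.781, 0.624, -0.0, 0.0]
contact_force: [-0.3, -1.9, -0.7]
width: 0.269
gripper_force: 59.5
```

Emit:
{"fn": "apply_moves", "kwargs": {"steps": [[1,0,0,0],[2,0,0,0],[3,0,0,0],[3,0,0,0]]}}

```text
clock: 6.9
tcp_pos: [0.6055, 0.1708, 0.06]
tcp_rot: [0.782, 0.623, -0.002, 0.001]
contact_force: [-6.5, -9.4, 3.8]
width: 0.266
gripper_force: 60.2
```

Tight against the stop. I'll ease the preload and then open partway, since a full opening would hit the fence.

Emit:
{"fn": "apply_moves", "kwargs": {"steps": [[-1,0,0.5,0],[-2,0,1,0],[-2,0,1,0]]}}

```text
clock: 7.2
tcp_pos: [0.6055, 0.1708, 0.06]
tcp_rot: [0.782, 0.624, -0.001, 0.001]
contact_force: [-5.6, -5.5, 5.7]
width: 0.266
gripper_force: 60.6
```

Emit:
{"fn": "apply_moves", "kwargs": {"steps": [[0,0,0,0],[0,0,0,0],[0,0,0,0],[0,0,0,0],[0,0,0,0],[0,0,0,0]], "hand": 0.5}}

```text
clock: 7.8
tcp_pos: [0.6057, 0.1722, 0.0593]
tcp_rot: [0.781, 0.624, 0.0, -0.0]
contact_force: [0.2, -1.2, 0.9]
width: 0.497
gripper_force: 0.0
```

Emit:
{"fn": "apply_moves", "kwargs": {"steps": [[0,0,-20,0],[0,0,-50,0],[0,0,-80,0],[0,-10,-100,0.15],[0,-20,-100,0.3],[0,-27,-100,0.45],[0,-27,-100,0.6],[0,-27,-100,0.75],[0,-27,-100,0.9],[0,-27,-100,1.05],[0,-27,-100,1.2],[0,-27,-100,1.35],[0,-27,-100,1.5],[0,-27,-100,1.571],[0,-27,-100,1.571],[0,-27,-100,1.571]]}}

```text
clock: 9.4
tcp_pos: [0.5793, 0.1782, 0.1593]
tcp_rot: [0.994, -0.11, -0.0, -0.0]
contact_force: [-0.1, 1.2, -0.0]
width: 0.504
gripper_force: 0.0
```

Emit:
{"fn": "apply_moves", "kwargs": {"steps": [[0,0,0,0],[0,0,0,0],[0,0,0,0],[0,0,0,0],[0,0,0,0],[0,0,0,0]], "hand": 1}}

```text
clock: 10.0
tcp_pos: [0.5794, 0.1781, 0.1594]
tcp_rot: [0.994, -0.111, 0.0, -0.0]
contact_force: [0.1, 0.7, -0.2]
width: -0.002
gripper_force: 0.0
```

```bash
python3 - <<'E'
from h import *
s=robot.get_state(); T=tcp(); np.save("T3.npy",T); save("wrist","w3.png"); print(T.round(4).tolist(),s["joint_pos"],s["clock"],s["width"])
E
```

```text
[[0.9752, -0.2212, 0.0001, 0.5794], [-0.2212, -0.9752, 0.0001, 0.1781], [0.0001, -0.0001, -1.0, 0.1594], [0.0, 0.0, 0.0, 1.0]] [-0.19479478  0.40791022 -0.20549065  1.54279758  0.08691635  1.19973411
 -2.20928827] 10.0 -0.0016727013602913714
```

View pics/w3.png

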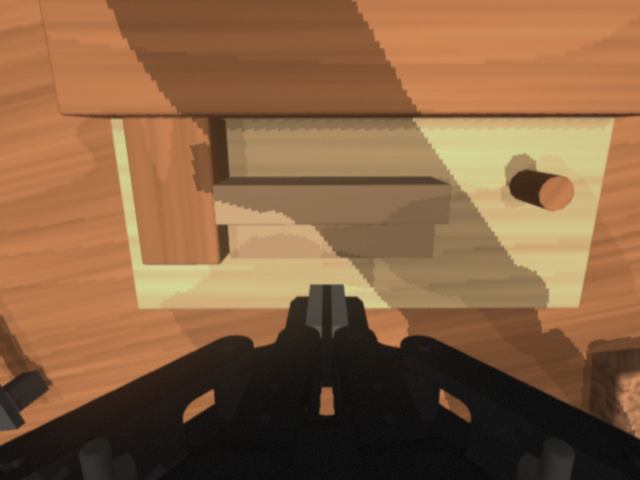

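The rail lies parallel to the fence with its end at the stop. The shoulder's top edge is at row 223 (columns 215–449), the dog is at (557,190), and the fence edge is at row ~116.

```bash
python3 - <<'E'
from h import *
T=np.load("T3.npy")
for n,c,z in(("shoL",(216,223),.063),("shoR",(448,223),.063),("backL",(216,185),.063),("backR",(448,185),.063),("ledgeL",(230,258),.036),("ledgeR",(434,257),.036),("fence",(320,116),.068),("fenceR",(520,116),.068),("stopface",(213,200),.058)):
    print(n,((onz("wrist",c,z,T)-T[:3,3])@T[:3,:3]*1e3).round(1))
E
```

```text
shoL [ 16.2 -65.2  96.4]
shoR [16.  73.6 96.4]
backL [ 38.9 -63.4  96.4]
backR [38.7 71.7 96.4]
ledgeL [-14.9 -65.5 123.4]
ledgeR [-14.3  74.9 123.4]
fence [76.8 -2.5 91.4]
fenceR [ 76.7 106.   91.4]
stopface [ 29.2 -67.3 101.4]
```

Emit:
{"fn": "apply_moves", "kwargs": {"steps": [[2,5,40,0],[2,5,70,0],[2,5,90,0],[2,5,98,0],[2,5,101,0],[2,5,101,0],[2,5,101,0]]}}

```text
clock: 10.75
tcp_pos: [0.5811, 0.1731, 0.0598]
tcp_rot: [0.994, -0.111, 0.001, -0.001]
contact_force: [1.2, 0.6, -0.4]
width: -0.003
gripper_force: 0.0
```

Emit:
{"fn": "apply_moves", "kwargs": {"steps": [[3,0,0,0],[6,0,0,0],[9,0,0,0],[12,-1,0,0],[15,-1,0,0],[18,-1,0,0],[21,-1,0,0],[24,-1,0,0],[27,-1,0,0],[30,-1,0,0],[32,-1,0,0],[34,-1,0,0],[34,-1,0,0]]}}

```text
clock: 12.05
tcp_pos: [0.6139, 0.166, 0.0584]
tcp_rot: [0.994, -0.111, 0.0, -0.0]
contact_force: [0.7, 0.9, 0.1]
width: 0.0
gripper_force: 0.0
```

Emit:
{"fn": "apply_moves", "kwargs": {"steps": [[2,0,0,0],[4,0,0,0],[5,0,0,0],[6,0,0,0],[7,0,0,0],[8,0,0,0],[8,0,0,0]]}}

```text
clock: 12.75
tcp_pos: [0.6202, 0.1648, 0.0583]
tcp_rot: [0.994, -0.111, -0.001, 0.0]
contact_force: [-6.6, -0.3, 4.1]
width: 0.002
gripper_force: 3.1
```

```bash
python3 - <<'E'
from h import *
s=robot.get_state(); T=tcp(); np.save("T4.npy",T); save("wrist","w4.png"); print(T.round(4).tolist(),s["contact_force"],s["clock"])
E
```

```text
[[0.9753, -0.2207, -0.0024, 0.6202], [-0.2207, -0.9753, -0.0001, 0.1648], [-0.0024, 0.0006, -1.0, 0.0583], [0.0, 0.0, 0.0, 1.0]] [-6.58742428 -0.30427351  4.06713764] 12.75
```

View pics/w4.png

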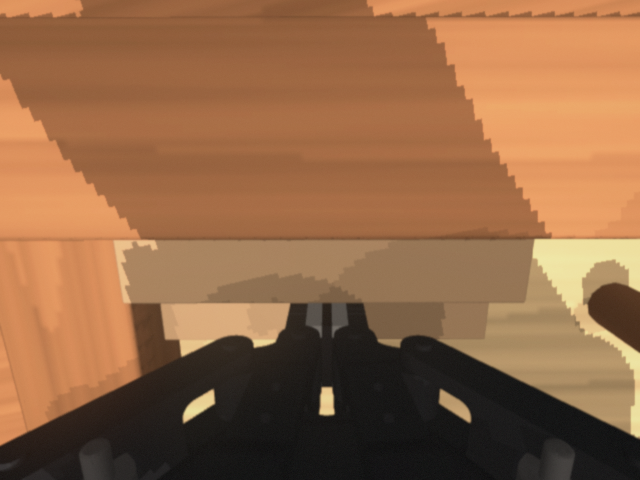

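The rail is flush with the fence along row 240. Its left end runs (115,240)–(124,302), beside the stop's edge. I'll check that gap numerically.

```bash
python3 - <<'E'
from h import *
T=np.load("T4.npy")
im=cv2.imread("pics/w4.png"); g=im.astype(float).sum(2)
f=lambda c,z:((onz("wrist",c,z,T)-T[:3,3])@T[:3,:3]*1e3).round(1)
print("railL",f((115.5,242),.063),f((123.5,301),.063),"railR",f((534,242),.063),f((526,301),.063))
for v in(315,330,345,360): 
    d=np.diff(cv2.GaussianBlur(im,(5,5),0).astype(float).sum(2)[v,115:170]); u=115+np.argmin(d)+1; print(v,u,"stop",f((u,v),.058))
print("ledge ends",f((163,303),.036),f((488,303),.036),"fence",f((200,239),.068),f((500,238),.068),"back",f((200,240),.063),"sh",f((200,302),.063))
cv2.imwrite("pics/c4.png",cv2.resize(im[225:375,90:290],(800,600),interpolation=cv2.INTER_CUBIC))
E
```

```text
railL [ 33.4 -68.6  -4.8] [ 12.3 -69.   -4.8] railR [33.3 69.4 -4.8] [12.1 69.7 -4.7]
315 132 stop [  4.4 -69.6   0.2]
330 134 stop [ -1.7 -69.8   0.2]
345 137 stop [ -7.9 -69.5   0.3]
360 139 stop [-14.2 -69.6   0.3]
ledge ends [ -1.2 -68.2  22.2] [-1.4 69.2 22.3] fence [ 35.8 -38.9  -9.8] [36.  55.6 -9.8] back [ 34.1 -40.7  -4.8] sh [ 11.8 -42.7  -4.8]
```

View pics/c4.png

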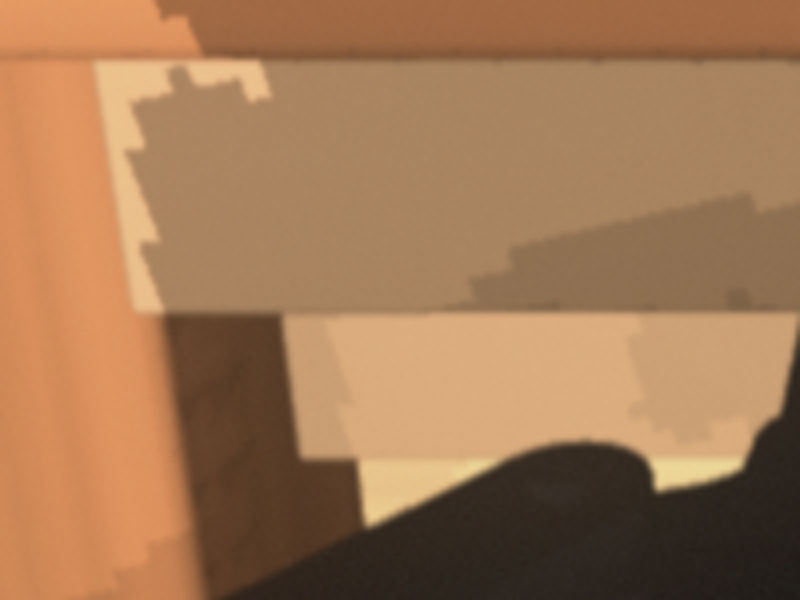

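The crop shows the rail's end on the stop (gap of 1 mm or less) and its back on the fence. Now the diagonal push: down onto the ledge while pushing towards the fence, with a slight bias to the stop.

Emit:
{"fn": "apply_moves", "kwargs": {"steps": [[0,-0.5,2,0],[0,-1,4,0],[0.5,-1,5,0],[0.5,-1,6,0],[1,-1,7,0],[1,-1,8,0],[1,-1,8,0],[1,-1,8,0]]}}

```text
clock: 13.6
tcp_pos: [0.6206, 0.1664, 0.0531]
tcp_rot: [0.994, -0.111, -0.001, -0.0]
contact_force: [-19.4, -3.7, 26.9]
width: 0.003
gripper_force: 17.9
```

Emit:
{"fn": "apply_moves", "kwargs": {"steps": [[0,0,0,0],[0,0,0,0],[0,0,0,0],[0,0,0,0],[0,0,0,0],[0,0,0,0],[0,0,0,0],[0,0,0,0],[0,0,0,0],[0,0,0,0]]}}

```text
clock: 14.6
tcp_pos: [0.6206, 0.1664, 0.0531]
tcp_rot: [0.994, -0.111, -0.001, -0.0]
contact_force: [-19.5, -2.3, 27.0]
width: 0.002
gripper_force: 17.9
```

```bash
python3 - <<'E'
from h import *
T=tcp(); im=save("wrist","w5.png"); s=robot.get_state(); print(s["contact_force"],s["tcp_pos"],s["clock"])
cv2.imwrite("pics/c5.png",im[200:400,:,::-1])
E
```

```text
[-19.51828378  -2.19357107  26.76596245] [0.6205357  0.16641549 0.05309489] 14.65
```

View pics/c5.png

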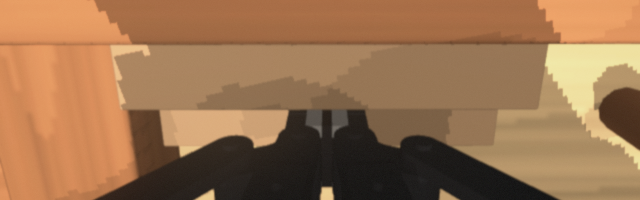

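The rail is flush along the fence (crop row 44) and its end is on the stop (column ~115–122). The push is steady at about 27 N down and 19 N towards the fence, so I'm handing in.

```bash
python3 -c "
from rig import robot
print(robot.job_done())"
```

```text
the job is handed in; nothing more can be done
None
```

I handed the job in at about 14.7 s of the 51 s allowed, with the rail flat on the bed, flush to the fence, tight on the square stop and held by a steady push of about 27 N down and 19 N towards the fence; the hand-in returned no verdict, so I can't confirm it passed.

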